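Close the parts case and hold its spring lock turned

TASK

First press the loose metal cover down into its well on the parts case until it has snapped in and lies flush and level. Then take the key with the flat rectangular head from the stand, push it fully home in the case's lock (wiggle it past the sticky pins if they catch), turn it a quarter turn clockwise so that the cam swings over the cover, and finish while still gripping the key and holding it turned, because the lock springs back when let go. Leave the round-headed key and everything else on the cart where it is.

Things in the scene. Friction and masses are not known exactly. Their poses are not given: they have to be found in the camera images.
- cover_mid (a point): Loose bare aluminium cover plate, 100 (its x) x 90 (its y) x 10 mm, 0.12 kg; the point is the centre of its top face, z up. It lies level in the mouth of its well on four small spring catches near its corners, about 7.5 mm proud of the case's deck. Pressing its middle down with about 12 N (16 N is safe) pushes the catches aside; it then drops on to a rigid floor and stays.
- seat_mid (a point): Centre of the cover's well, level with the case's deck (50 mm above the table): the cover's top centre comes here when it is flush. Axes are the case's, z up. The lock's axis is 90 mm from here along the case's -y.
- keyhole (a point): Centre of the key slot at the top of the lock's fixed square steel face plate (46 x 46 x 5 mm), 63.5 mm above the table, the case's highest part. Axes are the case's, z up. The slot goes straight down, 6 mm wide (x) and 18 mm long (y), with a 2 mm bevelled mouth. Two sprung sticky pins inside resist the blade with up to 8 to 14 N over the last 15 mm; pushing with 20 N is safe. Home: the head's underside on the face plate.
- lock (a joint): Angle of the lock's barrel, rad: 0 at rest (slot in line with the face plate's), growing clockwise seen from above to a stop at 1.5; a spring (0.03 to 0.12 N m) returns it. The key has up to 0.13 rad of play in it and can turn only within about 3 mm of home. Its flat steel cam, 57 mm long, points along the case's -x at 0 and lies over the cover's edge at 1.5; a proud cover blocks it.
- key_grip (a point): The key to use: white plastic rectangular head, 12 (x) x 28 (y) x 46 mm (z), steel blade below, 0.06 kg. The point is on the key's axis, 25 mm above the head's underside; z up, x across the head's thin side. It stands upright in a slot of the stand, the head's underside on the stand's top, 50 mm above the table, and lifts straight out.
- spare_grip (a point): The other key, not to be used: a white plastic round disc head, 34 mm across and 10 mm thick, in the stand's other slot; the point is the centre of the disc, 26 mm above the stand's top.
- case: Grey steel parts case fixed to the cart, 130 (x) x 230 (y) x 50 mm, origin under it; the cover's well is in its half towards +y, the lock in its half towards -y.
- stand: Fixed grey key stand, 60 (x) x 150 (y) x 50 mm, origin under its centre, with two key slots 80 mm apart along y. The keys' axes run along the stand's.
- jar: Glass jar with aluminium screw lid, 72 mm across, 110 mm tall, origin under its centre; leave it.
- scoop: Stainless scoop about 195 mm long and 30 mm high lying on the board, origin between bowl and handle; leave it.
- separator: Flat orange brick separator about 100 x 30 x 11 mm, origin under its middle; leave it.
- axle: Small grey wheel axle with two black-tyred wheels, 60 mm long (its y), 24 mm high, origin under its middle, between the case and the stand; leave it.
- brick_long: White toy brick 48 x 16 x 11 mm, origin under its middle; leave it.
- brick_short: White toy brick 32 x 16 x 11 mm, origin under its middle; leave it.
- key: The rectangular-headed key, origin on its axis at the head's underside, axes as at key_grip. Below the head: a round neck 4.4 mm thick, 8.5 mm long; then a flat blade 4 (x) x 16 mm (y), 26 mm long; then a tip tapering over 10 mm to 8 mm wide and 3 mm thick: 44.5 mm in all. It fits either way round.

How it is judged:
By the outcome, as a careful person would: the job done as asked, in the order asked, and still so for the second after the job is handed in, while the arm keeps its last pose, push and grip.
It also fails if it takes over 58 s, if anything falls off the work surface, if the arm or the gripper's body presses on something with over 40 N, if the wrist force passes 120 N, or if a joint passes its speed limit or range.

ROBOT

A 6-joint arm with a two-finger parallel gripper is mounted at the origin on the work surface. World frame = base frame: x ahead of the robot, y to its left, z up, the work surface at z = 0. Lengths are in m, angles in rad, forces in N, time in s.
With the tool pointing down it reaches from about 0.3 to 0.825 m from the base axis. Payload 5.4 kg.
Tool frame: the origin (TCP) lies at the very end of the fingers, on their centre line; the grasp point (between the pads) lies 19 mm behind it; z points along the fingers, y is the line along which they close (so a half turn about z gives the same grasp; the last joint's range is limited). The gripper opens to 92 mm and grips with 3 to 60 N. Pads are 20 mm wide; open, the fingers measure 128 mm over their backs; the gripper's body (75 mm by 189 mm) begins 69 mm behind the grasp point.
Start: joints at [0.9, 0.158, 1.597, -0, 1.386, -0.21], TCP at [0.256, 0.515, 0.215] pointing down, gripper open.
Joint ranges: [-2.91, 2.91], [-0.94, 2.29], [0.18, 2.7], [-1.29, 4.43], [0.17, 2.64], [-3, 3]. Speed limits (rad/s): [2.57, 2.57, 3.14, 3.14, 3.14, 3.14].

INTERFACE

Orientations are given as a rotation vector (axis times angle).
In Python, from workcell import bot gives the robot as it stands. Calls block until the motion is done:
- bot.goto(position, orientation): joint-space move of the TCP to a pose.
- bot.line_to(position, rot=None, max_speed=0.15): straight line of the TCP; rot=None keeps the orientation; max_speed is the mean speed in m/s.
- bot.set_joints(angles): joint-space move.
- bot.set_gripper(opening, newtons=None): opening from 0.0 (shut) to 1.0 (fully open); newtons is the grip in N (None keeps the last); returns when the fingers have stopped.
- bot.hold(seconds).
- bot.inverse_kinematics(position, orientation): joint angles nearest the present ones, or None.
- bot.read_camera(name): name is "scene" or "top" or "wrist"; returns a dict with "pixels" (400x640x3 uint8, blue, green, red), "fx", "fy", "cx", "cy" (pixels), "R" (3x3) and "t" (3): a world point X has camera coordinates R X + t. Camera axes: x right, y down, z forward; pixel columns grow to the right and rows downward; lengths in m; the calibration is good to about 2 mm. A picture is of the moment at which its call begins. There is no depth.
A pose or a line that the arm cannot do raises bot.MotionError and nothing moves.
- bot.job_done(): hands the job in; it is judged then, once.
Readings, each from a call of its own:
- bot.current_clock(): time.
- bot.current_joints(): joint angles.
- bot.current_joint_vel(): joint speeds.
- bot.current_effort(): joint torques, N m.
- bot.current_ee_pos(): TCP position.
- bot.current_tool_rot(): TCP orientation.
- bot.current_contact_force(): force on the tool from outside, world axes, zero at the start.
- bot.current_ft_torque(): the same for the moment, N m.
- bot.current_opening(): opening from 0.0 (shut) to 1.0 (fully open).
- bot.current_grip_force(): force on a finger pad.
Only numpy, scipy, OpenCV 4.12 (cv2) and the standard library are available. Lean on these libraries where they do the work, as an engineer would, in place of code of your own. Each camera call takes 0.05 s, during which the arm holds its last target. There are 200 camera calls.

## Working session

There is one attempt and no reset: what is moved stays moved. The work goes in short steps, each a Python script; the robot and the scene stay as the last script left them, time stands still between calls to the robot, and variables do not carry over. Pictures are saved under pics/ and viewed, at most 10 in all, crops included, and the job is handed in when it is done.

```bash
mkdir -p pics; ls
python3 - <<'E'
from workcell import bot
import cv2
for n in("top","scene"):
    c=bot.read_camera(n); cv2.imwrite(f"pics/{n}0.png",c["pixels"]); print(n,c["fx"],c["cx"],c["cy"],c["R"],c["t"])
print(bot.current_tool_rot(),bot.current_clock())
E
```

```text
pics
top 486.83764040456117 314.43791720896263 191.57029422401857 [[-0.01236264 -0.99990421  0.0062241 ]
 [-0.9921857   0.01149386 -0.12423936]
 [ 0.12415592 -0.00771139 -0.99223276]] [-0.02444142  0.61161215  1.3227102 ]
scene 478.6577010021967 320.6760167956696 197.8625510208534 [[-0.22092173  0.97527364 -0.00590959]
 [ 0.54473985  0.11836542 -0.83020968]
 [-0.80898213 -0.18663055 -0.55741991]] [ 0.16798835 -0.27767324  1.66766599]
[-7.17317096e-01 -3.05787479e+00  2.44626784e-03] 0.1
```

View pics/top0.png

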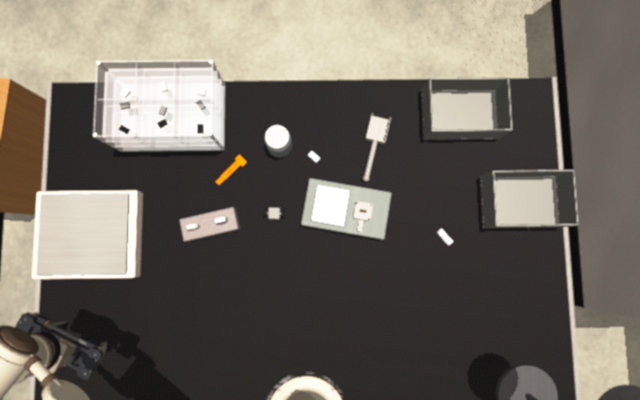

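View pics/scene0.png

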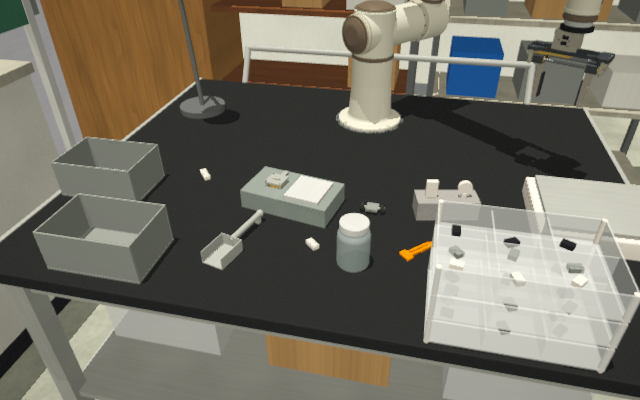

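Top: the case is around (347,208) with the bright cover at (331,205) and the lock at (363,211). The stand is at (209,224), with keys at (190,226) and (220,219). Scene: the rectangular head is at (432,187) and the round one at (465,187), so the rectangular key has the smaller y, which is the top view's (220,219).

```bash
cat > h.py <<'E'
from workcell import bot
import cv2, numpy as np
from scipy.spatial.transform import Rotation as Rn
def ray(c,uv,z):
    d=c["R"].T@np.array([(uv[0]-c["cx"])/c["fx"],(uv[1]-c["cy"])/c["fy"],1]); o=-c["R"].T@c["t"]
    return o+d*(z-o[2])/d[2]
def proj(c,X):
    p=c["R"]@np.array(X)+c["t"]; return np.array([c["fx"]*p[0]/p[2]+c["cx"],c["fy"]*p[1]/p[2]+c["cy"]])
def down(yaw): # tool z down, tool y axis along world angle yaw
    y=np.array([np.cos(yaw),np.sin(yaw),0]); z=np.array([0,0,-1.]); x=np.cross(y,z)
    return Rn.from_matrix(np.c_[x,y,z]).as_rotvec()
def shot(name,f):
    c=bot.read_camera(name); cv2.imwrite(f"pics/{f}.png",c["pixels"]); np.save(f"pics/{f}.npy",c,allow_pickle=True); return c
def load(f): return np.load(f"pics/{f}.npy",allow_pickle=True).item()
E
python3 - <<'E'
from h import *
c=bot.read_camera("top")
print("cam",-c["R"].T@c["t"])
g=c["pixels"].max(2)
for n,(u,v),z,th in(("case",(347,208),.05,75),("stand",(209,224),.05,75),("cover",(331,205),.0575,210)):
    m=(g>th).astype(np.uint8); k=cv2.connectedComponents(m)[1]; l=k[v,u]
    r=cv2.minAreaRect(np.argwhere(k==l)[:,::-1].astype(np.float32)); b=cv2.boxPoints(r)
    P=np.array([ray(c,p,z)[:2] for p in b]); print(n,l,r,P.mean(0).round(4),P.round(3).tolist(),np.linalg.norm(np.diff(P,axis=0),axis=1).round(3))
for p,z in(((190,226),.09),((220,219),.09),((363,211),.0635)): print(ray(c,p,z).round(3))
w=bot.read_camera("wrist"); T=Rn.from_rotvec(bot.current_tool_rot()).as_matrix(); o=-w["R"].T@w["t"]
print("cam in tool",T.T@(o-bot.current_ee_pos()),"axis",T.T@w["R"].T@[0,0,1],w["fx"])
E
```

```text
cam [ 0.44230837 -0.02126893  1.38857481]
case 8 ((346.4344177246094, 208.21437072753906), (86.03006744384766, 49.198570251464844), 10.097503662109375) [ 0.5629 -0.1193] [[0.518, 0.01], [0.652, -0.015], [0.607, -0.25], [0.474, -0.222]] [0.137 0.239 0.136]
stand 12 ((208.50559997558594, 223.69100952148438), (24.35978126525879, 58.53843307495117), 77.00537872314453) [0.5245 0.26  ] [[0.54, 0.346], [0.574, 0.19], [0.509, 0.174], [0.475, 0.33]] [0.16  0.067 0.159]
cover 40 ((330.2440185546875, 204.90802001953125), (34.61433410644531, 37.83427429199219), 10.30484676361084) [ 0.5717 -0.0746] [[0.529, -0.018], [0.632, -0.038], [0.614, -0.132], [0.511, -0.111]] [0.105 0.095 0.104]
[0.516 0.301 0.09 ]
[0.534 0.221 0.09 ]
[ 0.553 -0.164  0.063]
cam in tool [ 0.06561794  0.00077978 -0.16948977] axis [-0.23530676 -0.00101589  0.97192062] 312.06530537424703
```

Run:
```python
from h import *
for s in(0,np.pi):
  for n,p,y in(("key",(.534,.221,.06),.215),("lock",(.555,-.163,.08),-.187),("turned",(.555,-.163,.08),-.187-1.65),("press",(.572,-.075,.05),-.187)):
    q=bot.inverse_kinematics(np.array(p),down(y+s)); print(s>0,n,None if q is None else np.round(q,2))
q=bot.inverse_kinematics(np.array((.572,-.075,.05)),down(-.187-1.571)); print(q)
q=bot.inverse_kinematics(np.array((.572,-.075,.05)),down(-.187+1.571)); print(q)
```

```text
False key [ 0.18  0.33  1.71  0.    1.09 -0.03]
False lock [-0.49  0.31  1.7  -0.    1.13 -0.31]
False turned [-0.49  0.31  1.7   0.    1.13  1.34]
False press [-0.34  0.34  1.72 -0.    1.08 -0.15]
True key None
True lock [-0.49  0.31  1.7  -0.    1.13  2.83]
True turned [-0.49  0.31  1.7  -0.    1.13 -1.8 ]
True press [-0.34  0.34  1.72 -0.    1.08  2.99]
[-3.39737690e-01  3.44969257e-01  1.72158144e+00 -4.44089210e-16
  1.07504196e+00  1.41826231e+00]
[-0.33973769  0.34496926  1.72158144  0.          1.07504196 -1.72373769]
```

Run:
```python
from h import *
bot.goto(np.array([.534,.221,.2]),down(.215)); bot.hold(.2); a=shot("wrist","wk")
bot.goto(np.array([.560,-.135,.2]),down(-.187)); bot.hold(.2); b=shot("wrist","wl")
print(bot.current_clock(),bot.current_ee_pos())
cv2.imwrite("pics/both.png",cv2.resize(np.vstack([a["pixels"],b["pixels"]]),(480,600),interpolation=cv2.INTER_AREA))
```

```text
3.5417 [ 0.56017869 -0.13409616  0.20001082]
```

View pics/both.png

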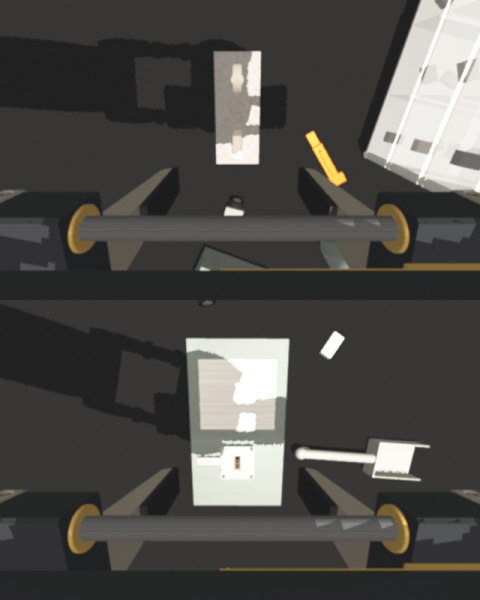

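The wrist images, at 0.75 scale, show the stand with the rectangular key near full-resolution (316,187) and the keyhole near (316,216). The gripper's shadow falls across both, so I'll zoom in.

Run:
```python
from h import *
a=load("wk")["pixels"][60:225,270:360];b=load("wl")["pixels"][40:280,240:400]
A=cv2.resize(a,None,fx=3.5,fy=3.5,interpolation=cv2.INTER_CUBIC);B=cv2.resize(b,None,fx=2.4,fy=2.4,interpolation=cv2.INTER_CUBIC)
C=np.zeros((580,A.shape[1]+B.shape[1],3),np.uint8);C[:A.shape[0],:A.shape[1]]=A;C[:B.shape[0],A.shape[1]:]=B;cv2.imwrite("pics/z.png",C);print(C.shape)
```

```text
(580, 699, 3)
```

View pics/z.png

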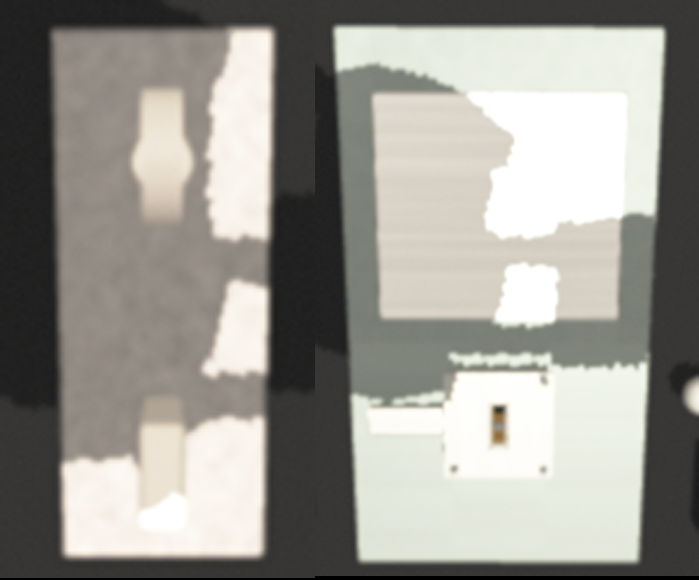

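The zoom shows the lower key's flat rectangular top (crop columns 139–187, rows 425–530). The disc key is at (162,160), the slot at (498,425), and the outlines of the cover, case and face plate are clear. I'll convert these to points and cross-check them.

Run:
```python
from h import *
a=load("wk");b=load("wl")
A=lambda p,z:ray(a,((p[0]+.5)/3.5-.5+270,(p[1]+.5)/3.5-.5+60),z)[:2]
B=lambda p,z:ray(b,((p[0]+.5-315)/2.4-.5+240,(p[1]+.5)/2.4-.5+40),z)[:2]
def rect(f,ps,z,n):
    P=np.array([f(p,z) for p in ps]); up=P[:2].mean(0)-P[2:].mean(0); r=(P[1]+P[2]-P[0]-P[3])/2
    print(n,P.mean(0).round(4),"yaw",np.arctan2(-up[0],up[1]).round(4),np.arctan2(r[1],r[0]).round(4),"size",np.linalg.norm(r).round(4),np.linalg.norm(up).round(4)); return P.mean(0),np.arctan2(-up[0],up[1])
s,ys=rect(A,[(51,28),(274,28),(264,555),(64,555)],.05,"stand"); uy=np.array([-np.sin(ys),np.cos(ys)])
print("key by stand",s-.04*uy,"spare by stand",s+.04*uy,"spare seen",A((162,160),.076))
print("key by bottom edge",A((162.5,530),.096)+.014*uy,"by side foot",A((162,397),.05)-.014*uy,"by top face",A((163,478),.096))
c,yc=rect(B,[(334,27),(665,27),(639,562),(359,562)],.05,"case"); uc=np.array([-np.sin(yc),np.cos(yc)])
k,yk=rect(B,[(373,93),(627,93),(620,318),(380,318)],.0575,"cover")
rect(B,[(445,371),(552,371),(552,478),(445,478)],.0635,"plate")
print("slot",B((498.5,425.5),.0635),"slot size",B((507,425),.0635)-B((489,425),.0635),"by cover",k-.09*uc)
```

```text
stand [0.5238 0.2626] yaw 0.2163 0.2144 size 0.0611 0.1507
key by stand [0.53240921 0.22353559] spare by stand [0.51524256 0.30167205] spare seen [0.51527071 0.30102258]
key by bottom edge [0.53228005 0.22332951] by side foot [0.53207675 0.2229152 ] by top face [0.53246481 0.22328607]
case [ 0.5624 -0.1172] yaw -0.1893 -0.1875 size 0.1306 0.2306
cover [ 0.5712 -0.0728] yaw -0.1881 -0.1875 size 0.1003 0.0891
plate [ 0.5538 -0.1609] yaw -0.1886 -0.1875 size 0.0457 0.0477
slot [ 0.5537645 -0.1609671] slot size [ 0.00754837 -0.00143221] by cover [ 0.55425368 -0.16117284]
```

Run:
```python
from h import *
p=np.array([.5712,-.0728,.075]); bot.set_gripper(0.0,20)
bot.goto(p,down(-.188)); bot.hold(.3)
f0=bot.current_contact_force(); print("f0",f0,bot.current_opening())
z=.060
bot.line_to(np.r_[p[:2],z],max_speed=.05)
while z>.0470:
    z-=.0006; bot.line_to(np.r_[p[:2],z],max_speed=.02); 
    f=bot.current_contact_force()-f0; e=bot.current_ee_pos()
    print(round(z,4),e[2].round(4),f[2].round(1),end=" | ")
    if f[2]>15.5: break
print(bot.current_clock())
```

```text
f0 [ 0.4930445  -0.4659299  -0.50973689] 0.007562378775176154
0.0594 0.0596 0.1 | 0.0588 0.0588 1.0 | 0.0582 0.0582 0.1 | 0.0576 0.0577 1.2 | 0.057 0.0574 3.8 | 0.0564 0.057 5.4 | 0.0558 0.0558 1.4 | 0.0552 0.0549 1.6 | 0.0546 0.0545 2.1 | 0.054 0.0543 6.0 | 0.0534 0.0539 6.7 | 0.0528 0.053 4.5 | 0.0522 0.0519 0.8 | 0.0516 0.0512 1.9 | 0.051 0.0506 0.7 | 0.0504 0.0504 3.7 | 0.0498 0.0504 6.6 | 0.0492 0.0503 11.4 | 0.0486 0.0503 16.4 | 11.0083
```

Run:
```python
from h import *
bot.line_to(np.array([.5712,-.0728,.1]))
bot.goto(np.array([.560,-.135,.2]),down(-.187)); bot.set_gripper(.5,20); b=shot("wrist","wl2")
k=np.array([.5323,.2233]); R=down(.2155)
bot.goto(np.r_[k,.15],R); bot.line_to(np.r_[k,.056],max_speed=.1); bot.hold(.2)
f0=bot.current_contact_force()
bot.set_gripper(0.,45); bot.hold(.2)
print(bot.current_opening()*92,bot.current_grip_force(),bot.current_contact_force()-f0,bot.current_ee_pos())
bot.line_to(np.r_[k,.175],max_speed=.12); bot.hold(.2)
print(bot.current_opening()*92,bot.current_contact_force()-f0,bot.current_clock())
s=np.array([.5538,-.161])
bot.goto(np.r_[s,.175],down(-.188)); bot.hold(.2)
c=shot("scene","sc1");w=shot("wrist","wl3")
print(bot.current_clock(),bot.current_ee_pos())
u,v=proj(c,[.555,-.14,.1]).astype(int); B=cv2.resize(b["pixels"][40:280,240:400],None,fx=2,fy=2)
S=cv2.resize(c["pixels"][v-60:v+60,u-60:u+60],None,fx=4,fy=4,interpolation=cv2.INTER_CUBIC);print(u,v)
cv2.imwrite("pics/z2.png",np.hstack([B,S]))
```

```text
12.160199959516463 44.99998390674591 [ 0.87283137  0.61444131 -0.17411953] [0.53229668 0.22329589 0.05599514]
11.441451676820526 [ 0.30728203  1.24430751 -1.52366328] 17.6917
19.425 [ 0.55396491 -0.16035128  0.17500284]
283 167
```

View pics/z2.png

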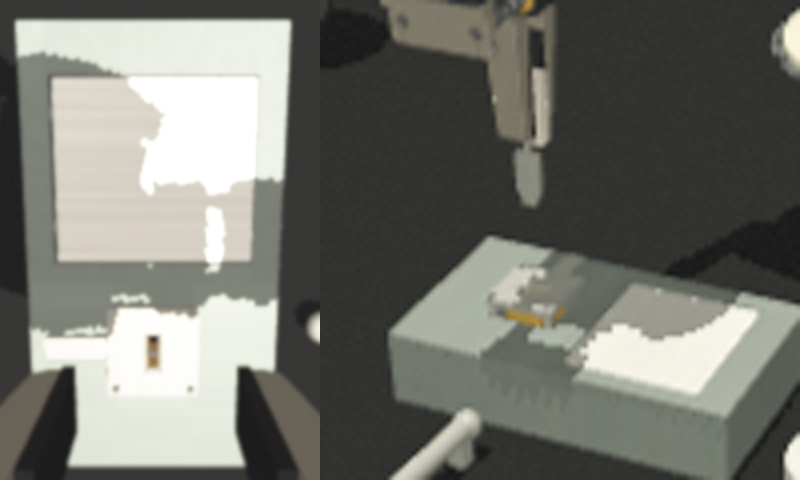

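The left crop shows the cover flush in its well. The right crop shows the key upright in the fingers above the lock. Next is a guarded insertion.

Run:
```python
from h import *
s=np.array([.5538,-.161]); f0=bot.current_contact_force()
bot.line_to(np.r_[s,.119],max_speed=.1); bot.hold(.2); print(bot.current_ee_pos())
f0=bot.current_contact_force(); z=.119
while z>.0845:
    z-=.0015; bot.line_to(np.r_[s,z],max_speed=.03)
    f=bot.current_contact_force()-f0; e=bot.current_ee_pos()
    print(round(z*1e3,1),(e[2]*1e3).round(1),f.round(1).tolist(),end=" | ")
    if f[2]>9 or np.hypot(*f[:2])>10: break
print(bot.current_clock(),bot.current_ft_torque(),bot.current_opening()*92)
```

```text
[ 0.55439478 -0.161325    0.11995799]
117.5 117.5 [-0.5, 0.4, -0.3] | 116.0 115.8 [-0.8, -0.3, -1.5] | 114.5 114.3 [-0.7, 1.1, -0.4] | 113.0 112.9 [-1.0, 0.8, 0.2] | 111.5 111.4 [-0.1, 0.2, -1.2] | 110.0 109.8 [0.2, -1.0, -0.8] | 108.5 108.4 [-0.9, 0.1, -1.0] | 107.0 106.8 [-0.3, 0.7, -0.8] | 105.5 105.3 [-0.5, 1.1, -0.5] | 104.0 103.9 [-1.2, 0.3, -0.2] | 102.5 102.3 [-0.8, 0.2, -0.8] | 101.0 100.8 [-0.6, 0.3, 0.2] | 99.5 99.4 [-1.0, 0.3, -0.4] | 98.0 97.9 [-0.6, 0.7, 0.0] | 96.5 96.4 [-0.1, -0.7, -0.4] | 95.0 94.8 [-0.4, 0.7, -0.3] | 93.5 93.4 [-0.9, 1.7, -0.7] | 92.0 91.8 [0.4, -0.3, -0.8] | 90.5 90.4 [-0.4, 1.0, -0.7] | 89.0 88.9 [-1.0, 0.7, -1.2] | 87.5 87.3 [-0.4, -0.1, 0.1] | 86.0 85.8 [-0.1, -0.1, -0.3] | 84.5 84.4 [0.3, 1.4, -0.4] | 26.0833 [-0.16798069  0.11694864  0.04043765] 11.306882754061414
```

Run:
```python
from h import *
s=np.array([.5538,-.161]); f0=np.array([0,0,-.6]); z=.0845; w=0; bot.set_gripper(0,58)
while bot.current_clock()<40:
    z-=.001; a=0
    bot.line_to(np.r_[s,z],down(-.188),max_speed=.03)
    f=bot.current_contact_force()-f0; e=bot.current_ee_pos()
    print(round(z*1e3,1),(e[2]*1e3).round(1),f.round(1).tolist(),end=" | ")
    if e[2]<.0710 and f[2]>15: break
    if f[2]>16:
        w+=1; print("wiggle")
        for d in(.05,-.05,0): bot.line_to(np.r_[s,z],down(-.188+d),max_speed=.03)
        if w>6: break
    if z<.0675: break
print(bot.current_clock(),bot.current_ft_torque(),bot.current_opening()*92)
```

```text
83.5 83.6 [-0.3, -0.9, -0.0] | 82.5 82.7 [-0.2, -1.9, 0.8] | 81.5 82.0 [0.3, -2.9, 4.2] | 80.5 81.3 [-0.2, -1.2, 6.2] | 79.5 81.0 [-0.4, -0.4, 10.6] | 78.5 80.3 [-1.8, 0.3, 12.2] | 77.5 78.9 [-0.5, -0.1, 8.5] | 76.5 77.6 [0.5, -0.4, 6.9] | 75.5 75.9 [2.3, -0.9, 3.4] | 74.5 74.4 [3.1, -1.3, 0.9] | 73.5 73.3 [4.5, -1.8, 0.6] | 72.5 72.2 [3.6, -2.3, -0.2] | 71.5 71.2 [3.0, -1.8, 1.0] | 70.5 70.1 [3.3, -1.5, 1.1] | 69.5 69.5 [0.3, -0.3, 3.3] | 68.5 69.5 [-3.3, 1.4, 10.9] | 67.5 69.4 [-4.9, 1.7, 16.7] | 30.55 [ 0.27815576  1.19097955 -0.06140231] 11.540993398095546
```

Run:
```python
from h import *
s=np.array([.5538,-.161]); z=.0688
t0=bot.current_clock(); bot.line_to(np.r_[s,z],down(-.188),max_speed=.03); m0=bot.current_ft_torque()[2]; print(m0)
for a in list(np.arange(.1,1.5,.1))+[1.5,1.54,1.58,1.62,1.66,1.7]:
    bot.line_to(np.r_[s,z],down(-.188-a),max_speed=.03)
    y=Rn.from_rotvec(bot.current_tool_rot()).as_matrix()[:,1]; ang=-np.arctan2(y[1],y[0])-.188
    f=bot.current_contact_force(); m=bot.current_ft_torque(); e=bot.current_ee_pos()
    print(round(a,2),ang.round(3),f.round(1).tolist(),m.round(2).tolist(),(e*1e3).round(1).tolist(),round(bot.current_clock()-t0,2))
    if abs(m[2]-m0)>.6 or np.hypot(*f[:2])>25 or bot.current_clock()>50: break
```

```text
0.05723866960749104
0.1 0.1 [-2.2, -1.0, 8.2] [-0.09, 0.39, -0.05] [553.7, -161.0, 69.5] 0.5
0.2 0.2 [-1.2, -0.6, 7.9] [-0.07, 0.4, 0.01] [553.8, -161.0, 69.4] 0.75
0.3 0.3 [-1.1, 0.4, 7.9] [-0.06, 0.29, 0.01] [553.9, -161.0, 69.5] 1.0
0.4 0.4 [-1.1, 0.1, 8.2] [-0.13, 0.28, -0.02] [553.9, -161.0, 69.5] 1.25
0.5 0.5 [-0.4, -0.7, 7.6] [-0.15, 0.28, 0.02] [554.0, -161.1, 69.5] 1.5
0.6 0.6 [-0.2, -0.5, 6.5] [-0.12, 0.23, -0.05] [554.0, -161.1, 69.5] 1.75
0.7 0.7 [-0.2, -0.8, 6.5] [-0.18, 0.25, -0.06] [554.1, -161.2, 69.5] 2.0
0.8 0.8 [-0.5, -0.3, 5.5] [-0.2, 0.17, 0.03] [554.1, -161.2, 69.5] 2.25
0.9 0.9 [0.1, -1.0, 6.2] [-0.27, 0.14, 0.04] [554.2, -161.3, 69.5] 2.5
1.0 1.0 [0.9, -1.9, 5.5] [-0.26, 0.12, 0.11] [554.2, -161.4, 69.5] 2.75
1.1 1.1 [0.6, -0.9, 5.4] [-0.3, 0.09, 0.03] [554.2, -161.5, 69.5] 3.0
1.2 1.2 [0.2, -0.9, 5.4] [-0.34, 0.13, 0.07] [554.3, -161.5, 69.5] 3.25
1.3 1.3 [-0.3, -2.2, 5.8] [-0.42, 0.13, 0.05] [554.3, -161.6, 69.5] 3.5
1.4 1.4 [0.6, -2.4, 5.7] [-0.46, 0.14, 0.09] [554.3, -161.7, 69.5] 3.75
1.5 1.5 [-0.1, -2.3, 5.9] [-0.47, 0.15, 0.06] [554.3, -161.8, 69.5] 4.0
1.54 1.54 [0.6, -1.8, 4.8] [-0.46, 0.07, 0.04] [554.3, -161.8, 69.5] 4.25
1.58 1.58 [0.7, -2.4, 4.1] [-0.54, 0.11, 0.12] [554.3, -161.9, 69.5] 4.5
1.62 1.62 [0.5, -3.0, 5.1] [-0.53, 0.14, 0.1] [554.3, -161.9, 69.4] 4.75
1.66 1.66 [-0.4, -2.5, 5.5] [-0.62, 0.13, 0.09] [554.3, -162.0, 69.5] 5.0
1.7 1.699 [-0.3, -3.9, 6.1] [-0.55, 0.14, 0.29] [554.3, -162.0, 69.5] 5.25
```

Run:
```python
from h import *
bot.line_to(np.array([.5538,-.161,.0688]),down(-.188-1.72),max_speed=.03); bot.hold(.3)
print(bot.current_ft_torque(),bot.current_contact_force(),bot.current_clock())
c=shot("scene","sc2");t=shot("top","tp2")
u,v=proj(c,[.56,-.13,.06]).astype(int);U,V=proj(t,[.56,-.12,.06]).astype(int)
f=lambda p,u,v,r,k:cv2.resize(p[v-r:v+r,u-r:u+r],(400,400),interpolation=cv2.INTER_CUBIC)
cv2.imwrite("pics/z3.png",np.hstack([f(c["pixels"],u,v,50,4),f(t["pixels"],U,V,50,4)]))
```

```text
[-0.55739559  0.19090397  0.49857771] [ 0.87549591 -3.1030314   4.98597957] 36.35
```

View pics/z3.png

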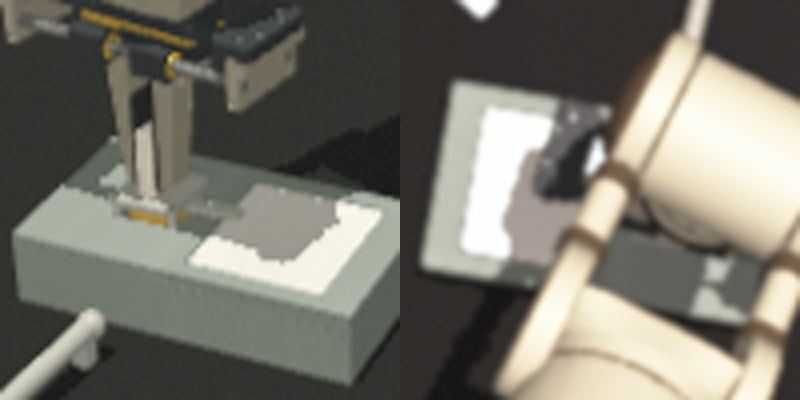

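The scene crop (left) shows the key home under the gripper and the cam at about (210,207), reaching over the edge of the flush cover. The torque has risen to 0.5 N m against the stop, so I'm handing in.

```bash
python3 -c "
from workcell import bot
print(bot.current_opening()*92,bot.current_grip_force(),bot.job_done())"
```

```text
the job is handed in; nothing more can be done
11.65877874590288 58.034552335739136 None
```

The job is handed in at about 36 s: the cover is pressed flush, and the rectangular key is fully home, turned clockwise to the stop with the cam over the cover's edge, and still gripped and held there; I don't have the judge's result.

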